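# Free the culture-tub carousel for turning

### The arm

A 6-joint arm with a two-finger parallel gripper is mounted at the origin on the work surface. World frame = base frame: x ahead of the robot, y to its left, z up, the work surface at z = 0. Lengths are in m, angles in rad, forces in N, time in s.
With the tool pointing down it reaches from about 0.375 to 0.975 m from the base axis. Payload 3.8 kg.
Tool frame: the origin (TCP) lies at the very end of the fingers, on their centre line; the grasp point (between the pads) lies behind it (bot.tcp_to_grasp is the y of the grasp point in the tool frame, in m); y points along the fingers, z is the direction in which the jaws open and shut, and the axes are right-handed (so a half turn about y gives the same grasp; the last joint's range is limited). The gripper opens to 85 mm and grips with 20 to 120 N. Pads are 22 mm wide; open, the fingers measure 114 mm over their backs; the gripper's body (76 mm by 85 mm) begins 54 mm behind the grasp point. The pads swing forward as they close: fully open they stand 13 mm farther back than shut.
Start: joints at [-1.197, 0.264, 1.604, -0, 1.274, -0.037], TCP at [0.27, -0.619, 0.231] pointing down, gripper open.
Joint ranges: [-2.63, 2.63], [-0.94, 2.18], [0.31, 2.57], [-1.31, 4.45], [0, 2.66], [-2.55, 2.55]. Speed limits (rad/s): [2.57, 2.57, 3.14, 3.14, 3.14, 3.14].

### API

Orientations are given as a rotation vector (axis times angle).
In Python, from workcell import bot, optics, workorder gives the robot as it stands.
- The arm moves only by the shell command python3 -m handwheel 'ROWS' [FORCE]. ROWS is JSON, a list of rows, each a list of 7 numbers: the shift along the tool's x, y, z in m, then the turn, a rotation vector about the tool's x, y, z in rad, then the opening, from 0 (shut) to 1 (fully open). A call has 1 to 8 rows; each row shifts and turns the commanded pose from where the row before left it, along the tool's axes as they then stand; what a row does not reach is not made up. A row lasts 1/8 s, in which the tool goes at most 62.5 mm and 10.7 degrees, less where a joint would pass 70% of its speed; a pose out of reach is approached as far as the arm can. A call with a gripper value outside its range is refused whole. The fingers move at their own pace and stop on an object; FORCE is the grip in N (left out, the last holds). Time passes only in rows, so rows that do not move let the fingers close. It gives the time, the measured TCP pose, the force and the opening at its end, in the units of the state.
- bot.read_state(): the state, without advancing time (a new reading comes with each control period).
- optics.read_camera(name): name is "scene" or "top" or "wrist"; returns a dict with "image" (384x512x3 uint8, red, green, blue), "z_map" (384x512 float32, m along the optical axis (not along the pixel's ray), 0 where there is no reading), "mtx" (3x3 intrinsics, pixels), "dist" ([k1, k2, p1, p2, k3] as OpenCV has them; the pictures are not rectified), "world_from_camera" (4x4, takes a point from camera to world coordinates); the wrist camera has in their place "hand_eye" (4x4, takes a point from camera to tool coordinates, whose origin is the TCP and whose axes are the tool frame's). Camera axes: x right, y down, z forward; pixel columns grow to the right and rows downward; lengths in m; the calibration is good to about 2 mm. A picture is of the moment at which its call begins: read the wrist's pose just before it.
- workorder.finish_job(): hands the job in, once; it reports no verdict.
The state is a dict: "time": time; "q": joint angles; "joint_vel": joint speeds; "joint_torque": joint torques, N m; "tool_pos": TCP position; "tcp_rot": TCP orientation; "wrist_force": force on the tool from outside, world axes, zero at the start; "torque": the same for the moment, N m; "width": opening from 0.0 (shut) to 1.0 (fully open).
Only numpy, scipy, OpenCV 4.12 (cv2) and the standard library are available. Lean on these libraries where they do the work, as an engineer would, in place of code of your own. Each camera call takes 0.05 s, during which the arm holds its last target.

### The job

Get the tub carousel ready for a colleague to turn: first turn the brake knob until its nose points at the little dark steel marker clip on the rim of the dial, leaving the clip where it is. Then grip the round head of the sprung index plunger, pull it straight up as far as it goes so that its pin is clear of the hole in the plate, and finish still holding it up there, with the brake setting unchanged. Leave the tubs, dishes, forceps and bottle undisturbed.

Things in the scene. Friction and masses are not known exactly. Their poses are not given: they have to be found in the camera images.
- carousel: fixed carousel unit; origin at bench level, x from its front (robot side) to its back, y left, z up. Plate 260 mm across, centre at (70, 0) mm, top 45 mm above the bench; it does not turn here. Grey bracket arm, 44 mm wide in y, x from -71 to 4 mm, top 95 mm up, carries the plunger at (-13, 80) mm. White block 104 x 104 mm, 40 mm high, carries the brake knob at (-102, -100) mm.
- brake_knob (a joint): angle of the brake knob (rad), counter-clockwise seen from above positive; 0 when the nose points along the carousel's +x; range 0 to 3.0. It starts 0.5 to 1.4 rad short (clockwise) of the clip. Friction holds it where it is left (about 0.04 N m).
- knob_grip (a point): point on the vertical axis of the brake knob, 65 mm above the bench, at half height of its black grip bar. The bar is 46 mm long, 14 mm thick and 34 mm high (48 to 82 mm above the bench) on a round skirt of 31 mm radius and 8 mm height. Its x axis runs along the bar towards the nose, its z axis up.
- knob_nose (a point): tip of the knob's narrow nose (6 mm wide, a white line on it), 36 mm from the knob's axis, 48 mm above the bench
- clip (a joint): angle of the marker clip (rad), measured as for brake_knob: the knob is set when brake_knob equals clip. The clip is stiff but can be pushed round; leave it alone.
- clip_mark (a point): inner end of the marker clip, 36 mm from the knob's axis, 48 mm above the bench: the nose tip lies here when the knob is set. The clip is a dark steel block, 12 mm long radially, 8 mm wide and 7 mm high with a small inner point, standing on the white block just outside the dial (36 to 52 mm from the axis, top 47 mm above the bench).
- plunger (a joint): lift of the index plunger (m): 0 seated, 0.020 fully back against its stop; the pin leaves the hole at 0.010. The spring pulls it down with about 4.5 N when seated and 10.5 N fully back; it snaps home if let go.
- plunger_grip (a point): centre of the plunger's head: an upright black cylinder 26 mm in diameter and 36 mm high (99 to 135 mm above the bench when seated, 4 mm above the bracket arm); it moves straight up with the plunger, and this point with it (117 mm above the bench when seated)
- tub_a: lidded clear tub with plantlets on the carousel plate, 86 mm across, 58 mm high, origin under its centre; leave alone
- tub_b: like tub_a; leave alone
- tub_c: smaller tub on the plate, 78 mm across, 50 mm high, origin under its centre; leave alone
- tub_d: larger tub on the bench, 116 mm across, 85 mm high, origin under its centre; leave alone
- dish_stack: stack of clear dishes on the bench, 94 mm across, 120 mm high, origin under its centre; leave alone
- dish: single small dish on the bench in front of the carousel, between knob block and bracket, 58 mm across, 13 mm high, origin under its centre; leave alone
- forceps: steel forceps lying on the bench left of the bracket, 180 mm long along their x axis, 15 mm wide, 10 mm high, origin under the middle; leave alone
- bottle: capped bottle standing on the bench, 68 mm across, 190 mm high, origin under its centre; leave alone

How it is judged:
On the way, in this order (a step that is already met when the one before it is completed fails the run):
1. the brake knob's nose points at the marker clip, the plunger still seated (horizontal distance between knob_nose and clip_mark below 0.005 m and value of joint plunger below 0.004 m), for 0.3 s.
2. the plunger is fully back, gripped by the fingers, the brake still set (value of joint plunger above 0.0175 m and contact force between the fingers and plunger above 4 N and horizontal distance between knob_nose and clip_mark below 0.005 m), for 0.3 s.
At the end, for the whole second after the job is handed in: The program finishes holding: the plunger is lifted at least 17.5 of its 20 mm, the fingers are on its head (over 4 N), and the knob's nose tip is within 5 mm of the clip's mark (all of step 2); the arm keeps its last pose, push and grip.
It fails at once if the marker clip was shifted by more than 3 mm (distance of clip_mark from where it was at the start of the episode above 0.003 m).
It fails at once if a tub, dish, the forceps or the bottle was moved by more than 20 mm or tipped (distance of any of tub_a, tub_b, tub_c, tub_d, dish_stack, dish, forceps, bottle from where it was at the start of the episode above 0.02 m or angle between any of tub_a, tub_b, tub_c, tub_d, dish_stack, dish, forceps, bottle's own z axis and vertical above 0.4 rad).
It also fails if it takes over 35 s, if anything falls off the work surface, if the arm or the gripper's body presses on something with over 40 N, if the wrist force passes 120 N, or if a joint passes its speed limit or range.

## Working session

There is one attempt and no reset: what is moved stays moved. The work goes in short steps, Python scripts to look and compute and a shell command to move; the robot and the scene stay as the last step left them, time stands still between calls to the robot, and variables do not carry over. Pictures are saved under pics/ and viewed, and the job is handed in when it is done.

```bash
ls; mkdir -p pics; python3 - <<'E'
from workcell import bot, optics
import cv2, pickle, numpy as np
s=bot.read_state(); print(s, bot.tcp_to_grasp)
for n in ["scene","top","wrist"]:
    d=optics.read_camera(n); pickle.dump(d,open(f"pics/{n}0.pkl","wb"))
    cv2.imwrite(f"pics/{n}0.png",cv2.cvtColor(d["image"],cv2.COLOR_RGB2BGR))
    print(n,d["mtx"],d["dist"],d.get("world_from_camera",d.get("hand_eye")))
E
```

```text
pics
{'time': 0.0, 'q': array([-1.19689438e+00,  2.64806571e-01,  1.60539013e+00, -1.41006406e-06,
        1.27367645e+00, -3.68855460e-02]), 'joint_vel': array([ 0.00014619,  0.00062611,  0.00014991, -0.0012382 , -0.00099984,
        0.00150142]), 'joint_torque': array([-1.14334856e-03, -5.15112519e+01, -3.67316973e+01, -3.78317991e-04,
        1.28123554e-02, -8.26000900e-06]), 'tool_pos': array([ 0.2692879 , -0.61815941,  0.22991731]), 'tcp_rot': array([-0.41609491,  1.99768344, -1.99310155]), 'wrist_force': array([ 0.91878944, -0.16972742,  0.33816065]), 'torque': array([-0.03775419, -0.01788114,  0.00103636]), 'width': 0.9976512790561819} -0.0187
scene [[497.13107366   0.         258.04528277]
 [  0.         497.13107366 190.12258419]
 [  0.           0.           1.        ]] [0.06369424 0.         0.         0.         0.        ] [[-0.64723378  0.55047205 -0.52732244  1.35363735]
 [ 0.76204488  0.44963672 -0.46595539  0.66015291]
 [-0.01939189 -0.70342543 -0.71050448  1.1732298 ]
 [ 0.          0.          0.          1.        ]]
top [[496.72989699   0.         247.05699019]
 [  0.         496.72989699 191.70042105]
 [  0.           0.           1.        ]] [-0.04722922  0.          0.          0.          0.        ] [[ 0.01474509 -0.98486677  0.17268477  0.28917623]
 [-0.99978728 -0.01701297 -0.01166027 -0.00903057]
 [ 0.01442169 -0.1724761  -0.98490812  1.79926659]
 [ 0.          0.          0.          1.        ]]
wrist [[280.34005461   0.         260.61755373]
 [  0.         280.34005461 194.48448175]
 [  0.           0.           1.        ]] [-0.06284157  0.          0.          0.          0.        ] [[-8.91065564e-04  9.65434404e-01  2.60644618e-01 -6.44699124e-02]
 [-4.62050310e-04 -2.60645091e-01  9.65434577e-01 -1.41551308e-01]
 [ 9.99999496e-01  7.39834580e-04  6.78331131e-04 -2.60841458e-06]
 [ 0.00000000e+00  0.00000000e+00  0.00000000e+00  1.00000000e+00]]
```

View pics/scene0.png

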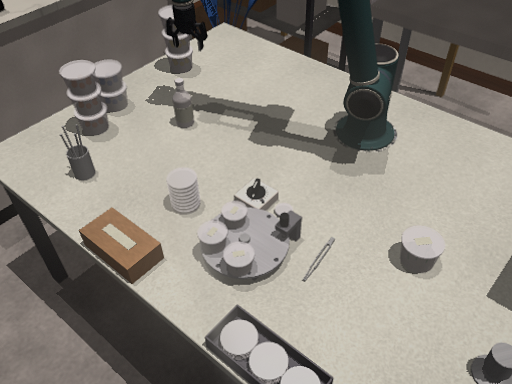

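View pics/top0.png

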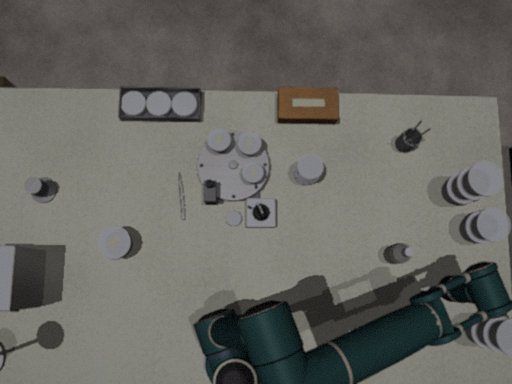

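View pics/wrist0.png

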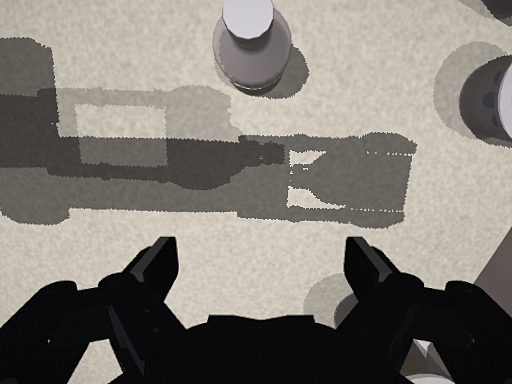

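The top view shows the carousel centred at about (234,165), the bracket at (211,190), the knob at (261,212) and the dish at (233,218). The arm starts to the right of all of them. I'll enlarge crops next.

```bash
cat > h.py <<'E'
import cv2, pickle, numpy as np
from scipy.spatial.transform import Rotation as R
def ray(d,uv,T):
    p=cv2.undistortPoints(np.array([[uv]],float),d["mtx"],d["dist"])[0,0]
    return T[:3,3],T[:3,:3]@np.array([p[0],p[1],1])
def atz(d,uv,z,T=None):
    T=d["world_from_camera"] if T is None else T
    o,r=ray(d,uv,T); return o+r*(z-o[2])/r[2]
def proj(d,P,T=None):
    T=d["world_from_camera"] if T is None else T
    Ti=np.linalg.inv(T); 
    return cv2.projectPoints(np.atleast_2d(np.array(P,float)),cv2.Rodrigues(Ti[:3,:3])[0],Ti[:3,3],d["mtx"],d["dist"])[0][:,0]
def toolT(s):
    T=np.eye(4);T[:3,:3]=R.from_rotvec(s["tcp_rot"]).as_matrix();T[:3,3]=s["tool_pos"];return T
def crop(d,x0,y0,x1,y1,k,name):
    im=cv2.cvtColor(d["image"],cv2.COLOR_RGB2BGR)[y0:y1,x0:x1]
    cv2.imwrite(name,cv2.resize(im,None,fx=k,fy=k,interpolation=cv2.INTER_CUBIC))
E
python3 - <<'E'
from h import *
t=pickle.load(open("pics/top0.pkl","rb"));s=pickle.load(open("pics/scene0.pkl","rb"))
crop(t,180,115,300,235,5,"pics/topc.png"); crop(s,180,165,320,285,5,"pics/scenec.png")
E
```

```text
(no output)
```

View pics/topc.png

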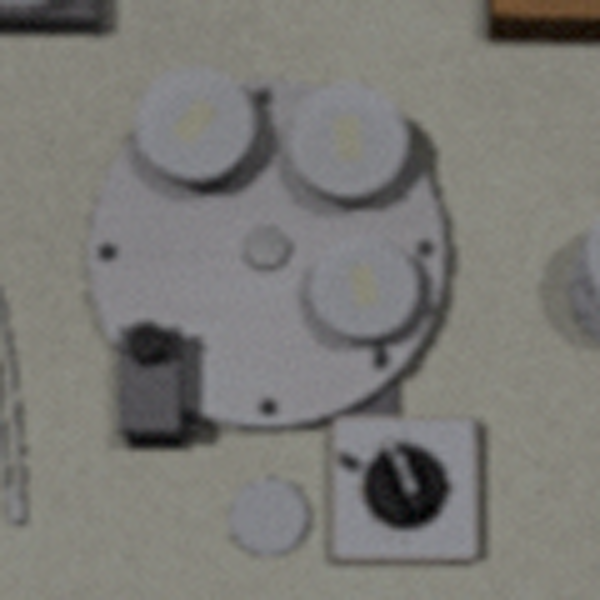

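View pics/scenec.png

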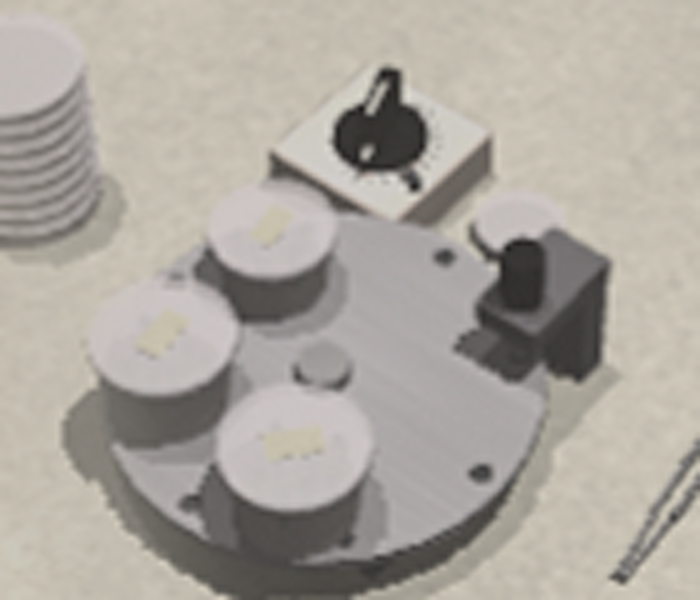

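Crop readings:
- The hub is at top-crop (268,248) and the dial at (403,488).
- The block corners are at (332,422), (482,420), (484,558) and (332,560).
- The clip is at (350,462).
- The nose line points up and slightly left, near (388,440).

I'll turn these into positions and check them against the stated geometry.

```bash
python3 - <<'E'
from h import *
t=pickle.load(open("pics/top0.pkl","rb"));s=pickle.load(open("pics/scene0.pkl","rb"))
f=lambda x,y:(180+x/5-.4,115+y/5-.4)
g=lambda x,y:(180+x/5-.4,165+y/5-.4)
hub=atz(t,f(268,252),.047); cs=[atz(t,f(*c),.04) for c in [(332,422),(482,420),(484,558),(332,560)]]
kb=np.mean(cs,0); print("hub",hub,"kb",kb)
print("sides",[np.linalg.norm(cs[i]-cs[i-1]) for i in range(4)])
pl=atz(t,f(152,336),.135); print("plunger top",pl, "bracket",[atz(t,f(*c),.095) for c in[(120,433),(182,433),(180,365)]])
pl2=atz(s,g(522,246),.135);print("pl scene",pl2)
cs2=[atz(s,g(*c),.04) for c in [(376,58),(490,137),(400,222),(272,152)]];print("kb scene",np.mean(cs2,0),"hub",atz(s,g(322,358),.05))
loc=np.array([[70,0],[-102,-100],[-13,80]])/1e3
def fit(W):
    W=np.array(W)[:,:2];a=loc-loc.mean(0);b=W-W.mean(0)
    th=np.arctan2((a[:,0]*b[:,1]-a[:,1]*b[:,0]).sum(),(a*b).sum());c,s_=np.cos(th),np.sin(th);M=np.array([[c,-s_],[s_,c]])
    o=W.mean(0)-M@loc.mean(0);return th,o,(loc@M.T+o-W)*1e3,loc@M.T+o
for W in([hub,kb,pl],[atz(s,g(322,358),.05),np.mean(cs2,0),pl2]):
    print(fit(W))
th,o,_,pp=fit([hub,kb,pl]); k=pp[1]
print("reach k,p",np.linalg.norm(pp[1]),np.linalg.norm(pp[2]))
for nm,uv,d,z in [("clip t",f(350,462),t,.047),("clip s",g(414,183),s,.047),("nosewhite s",g(366,153),s,.048),("nose t",f(388,440),t,.048)]:
    for kk in (k,fit([atz(s,g(322,358),.05),np.mean(cs2,0),pl2])[3][1]):
        v=atz(d,uv,z)[:2]-kk; print(nm,np.linalg.norm(v)*1e3,np.arctan2(v[1],v[0])-th)
E
```

```text
hub [0.69351307 0.02175805 0.047     ] kb [ 0.52295386 -0.08116127  0.04      ]
sides [np.float64(0.0993044996290302), np.float64(0.10774724564246267), np.float64(0.09943572898537333), np.float64(0.10815634537553133)]
plunger top [0.61306988 0.09816517 0.135     ] bracket [array([0.55193288, 0.12103666, 0.095     ]), array([0.55266924, 0.07804548, 0.095     ]), array([0.60060261, 0.08066194, 0.095     ])]
pl scene [0.60822011 0.09606785 0.135     ]
kb scene [ 0.52483075 -0.07917106  0.04      ] hub [0.68986265 0.01410724 0.05      ]
(np.float64(0.005166611599398926), array([0.62481096, 0.01966473]), array([[ 1.296955  , -1.73166161],
       [ 0.37512108,  0.30033886],
       [-1.67207607,  1.43132275]]), array([[ 0.69481003,  0.02002639],
       [ 0.52332898, -0.08086093],
       [ 0.61139781,  0.09959649]]))
(np.float64(-0.0016050226138053282), array([0.62264852, 0.01697726]), array([[ 2.785776  ,  2.75767019],
       [-4.34260526, -3.68783661],
       [ 1.55682926,  0.93016642]]), array([[ 0.69264843,  0.01686491],
       [ 0.52048815, -0.0828589 ],
       [ 0.60977694,  0.09699802]]))
reach k,p 0.5295391497494503 0.6194568089276083
clip t 44.9274665128855 1.1559287087502947
clip t 47.92587251129505 1.1181558812243895
clip s 49.97393981779657 1.089554547112836
clip s 53.076075310318544 1.059229706917942
nosewhite s 23.34516773279265 0.20405938576977184
nosewhite s 26.574078843345568 0.25542325044398145
nose t 36.94988339589337 0.3932565091013228
nose t 40.350122209464196 0.41158040097667237
```

```bash
cat >> h.py <<'E'
def plan(pos,zang):
    """tool down, tool z at world angle zang -> shift in tool axes, then turn"""
    from workcell import bot
    s=bot.read_state();T=toolT(s);Rm=T[:3,:3]
    z=np.array([np.cos(zang),np.sin(zang),0]);y=np.array([0,0,-1.]);x=np.cross(y,z)
    G=np.stack([x,y,z],1)
    rv=R.from_matrix(Rm.T@G).as_rotvec()
    print("t",s["time"],"pos",s["tool_pos"].round(4),"zang",np.arctan2(Rm[1,2],Rm[0,2]).round(3),"w",round(s["width"],3),"F",s["wrist_force"].round(1),"q",s["q"].round(2))
    print("shift tool mm",(Rm.T@(np.array(pos)-s["tool_pos"])*1e3).round(1),"turn(after) ",rv.round(4))
    print(" shift in goal axes mm",(G.T@(np.array(pos)-s["tool_pos"])*1e3).round(1))
E
python3 -c "
from h import *
from workcell import bot
print(toolT(bot.read_state()).round(3))
for a in (0.4-1.57,0.4+1.57): plan([.522,-.081,.26],a)"
```

```text
[[-0.917 -0.001  0.399  0.269]
 [-0.399  0.002 -0.917 -0.618]
 [-0.    -1.    -0.002  0.23 ]
 [ 0.     0.     0.     1.   ]]
t 0.15 pos [ 0.2693 -0.6183  0.2302] zang -1.16 w 1.002 F [-0.4 -0.2 -0.4] q [-1.2   0.26  1.61 -0.    1.27 -0.04]
shift tool mm [-446.2  -29.1 -391.8] turn(after)  [ 0.0018  0.01   -0.0001]
 shift in goal axes mm [-442.3  -29.8 -396.1]
t 0.15 pos [ 0.2693 -0.6183  0.2302] zang -1.16 w 1.002 F [-0.4 -0.2 -0.4] q [-1.2   0.26  1.61 -0.    1.27 -0.04]
shift tool mm [-446.2  -29.1 -391.8] turn(after)  [-1.00e-04 -3.13e+00 -2.90e-03]
 shift in goal axes mm [441.6 -29.8 396.8]
```

```bash
python3 -m handwheel '[[0,-0.03,0,0,0,0,1],[-0.04,0,-0.036,0,0,0,1],[-0.04,0,-0.036,0,0,0,1],[-0.04,0,-0.036,0,0,0,1],[-0.04,0,-0.036,0,0,0,1],[-0.04,0,-0.036,0,0,0,1],[-0.04,0,-0.036,0,0,0,1],[-0.04,0,-0.036,0,0,0,1]]'; python3 -m handwheel '[[-0.04,0,-0.036,0,0,0,1],[-0.04,0,-0.036,0,0,0,1],[-0.04,0,-0.036,0,0,0,1],[-0.04,0,-0.036,0,0,0,1],[0,0,0,0,0,0,1],[0,0,0,0,0,0,1]]'
cat > look.py <<'E'
import sys
from h import *
from workcell import bot,optics
n=sys.argv[1]
s=bot.read_state();d=optics.read_camera("wrist");d["T"]=toolT(s)@d["hand_eye"];pickle.dump(d,open(f"pics/{n}.pkl","wb"))
crop(d,0,0,512,384,1.5,f"pics/{n}.png")
plan([.5225,-.081,.052],-1.17)
E
python3 look.py w1
```

```text
time: 1.15
tool_pos: [0.4259, -0.2742, 0.2611]
tcp_rot: [-0.415, 1.995, -1.995]
wrist_force: [1.1, 0.1, 0.3]
width: 1.002
time: 1.9
tool_pos: [0.5145, -0.0801, 0.2609]
tcp_rot: [-0.418, 1.995, -1.995]
wrist_force: [-0.2, -0.8, 0.4]
width: 1.002
t 1.95 pos [ 0.5144 -0.0806  0.261 ] zang -1.16 w 1.0 F [-0.8 -0.2  0.5] q [-0.2  -0.05  1.89 -0.    1.3   0.96]
shift tool mm [ -7.5 209.    3.6] turn(after)  [-0.0001  0.0098  0.0008]
 shift in goal axes mm [ -7.4 209.    3.5]
```

View pics/w1.png

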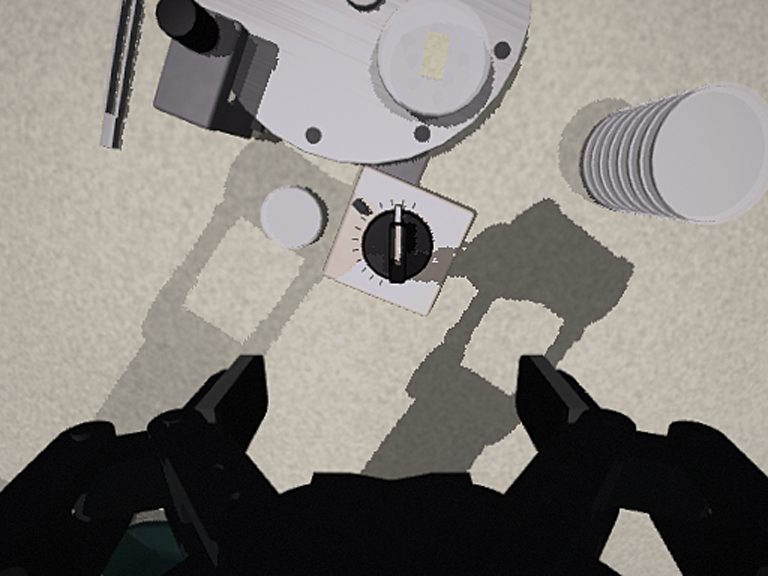

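The wrist view shows the knob at about (398,243), its nose near (398,206), the clip at (362,207) and the white block's corners. I'll enlarge it.

```bash
python3 - <<'E'
from h import *
d=pickle.load(open("pics/w1.pkl","rb"));crop(d,210,105,325,220,5,"pics/w1c.png")
E
```

```text
(no output)
```

View pics/w1c.png

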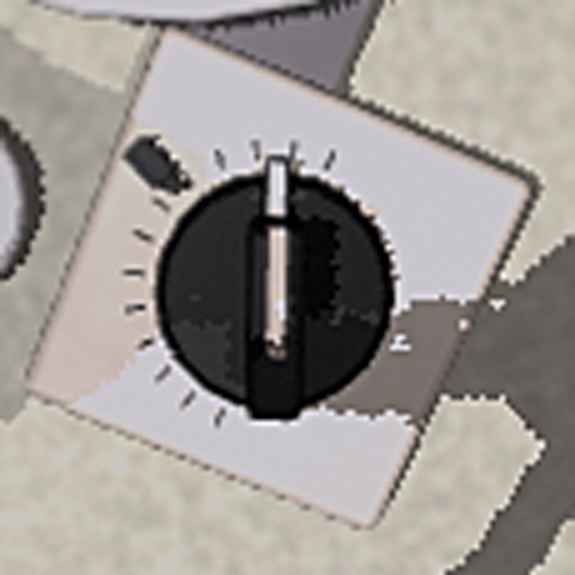

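```bash
python3 - <<'E'
from h import *
d=pickle.load(open("pics/w1.pkl","rb"));T=d["T"]
f=lambda x,y:(210+x/5-.4,105+y/5-.4)
cs=[atz(d,f(*c),.04,T) for c in[(165,28),(538,183),(370,527),(28,390)]]
print("kb",np.mean(cs,0),[np.linalg.norm(cs[i]-cs[i-1]).round(4) for i in range(4)])
e=cs[1]-cs[0]; e2=cs[2]-cs[1];print("yaw",np.arctan2(e[1],e[0])+np.pi/2,np.arctan2(e2[1],e2[0])+np.pi)
k=atz(d,f(275,288),.048,T);print("k",k)
for nm,p,z in[("nose",(278,157),.048),("clip in",(188,188),.044),("clip mid",(155,160),.047),("barend",(274,415),.082),("bar far",(275,222),.082)]:
    q=atz(d,f(*p),z,T);v=q-k;print(nm,q.round(4),np.linalg.norm(v[:2])*1e3,np.arctan2(v[1],v[0]))
E
```

```text
kb [ 0.52567029 -0.08114454  0.04      ] [np.float64(0.0998), np.float64(0.1022), np.float64(0.1013), np.float64(0.0992)]
yaw 0.030785590196535262 6.277576976103163
k [ 0.52671454 -0.08047581  0.048     ]
nose [ 0.557  -0.0679  0.048 ] 32.80274131428055 0.3934967394533592
clip in [ 0.5406 -0.0503  0.044 ] 33.19970847512698 1.1377928790859453
clip mid [ 0.544  -0.0401  0.047 ] 43.902344104568584 1.1661323790869953
barend [ 0.5036 -0.0899  0.082 ] 24.92122011914944 -2.754068086700921
bar far [ 0.545  -0.0718  0.082 ] 20.2436295850725 0.44022994064017607
```

```bash
python3 -m handwheel '[[-0.01,0.04,0.0045,0,-0.01,0,1],[0,0.05,0,0,0,0,1],[0,0.05,0,0,0,0,1],[0,0.04,0,0,0,0,1],[0,0.02,0,0,0,0,1],[0,0,0,0,0,0,1],[0,0,0,0,0,0,1]]' 40; python3 look.py w2; python3 -c "
from h import *
plan([.525,-.081,.053],-1.17)"
```

```text
time: 2.82
tool_pos: [0.5264, -0.0813, 0.0623]
tcp_rot: [-0.422, 1.989, -1.99]
wrist_force: [-0.9, 0.6, 0.2]
width: 1.001
t 2.875 pos [ 0.5269 -0.0812  0.0628] zang -1.151 w 1.003 F [-0.1 -0.1 -0.8] q [-0.2   0.16  2.06 -0.    0.91  0.95]
shift tool mm [ 4.  10.8 -2. ] turn(after)  [-0.0016  0.0188 -0.0022]
 shift in goal axes mm [ 4.  10.8 -1.9]
t 2.875 pos [ 0.5269 -0.0812  0.0628] zang -1.151 w 1.003 F [-0.1 -0.1 -0.8] q [-0.2   0.16  2.06 -0.    0.91  0.95]
shift tool mm [ 1.7  9.8 -1. ] turn(after)  [-0.0016  0.0188 -0.0022]
 shift in goal axes mm [ 1.7  9.8 -0.9]
```

View pics/w2.png

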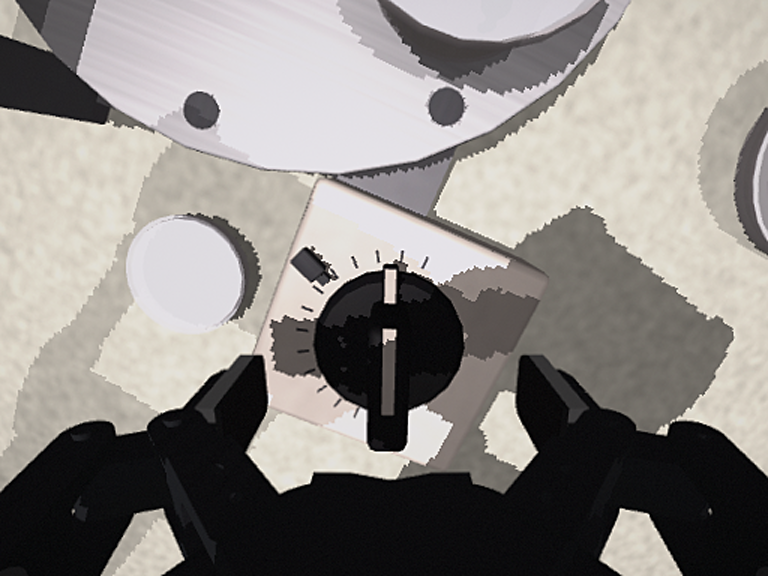

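The knob is centred between the fingers. It sits at about (389,343), with the nose tip at (391,263) and the clip at (313,265). I'll measure the angles again at this closer range.

```bash
python3 - <<'E'
from h import *
d=pickle.load(open("pics/w2.pkl","rb"));T=d["T"];crop(d,170,110,380,310,3.5,"pics/w2c.png")
E
```

```text
(no output)
```

View pics/w2c.png

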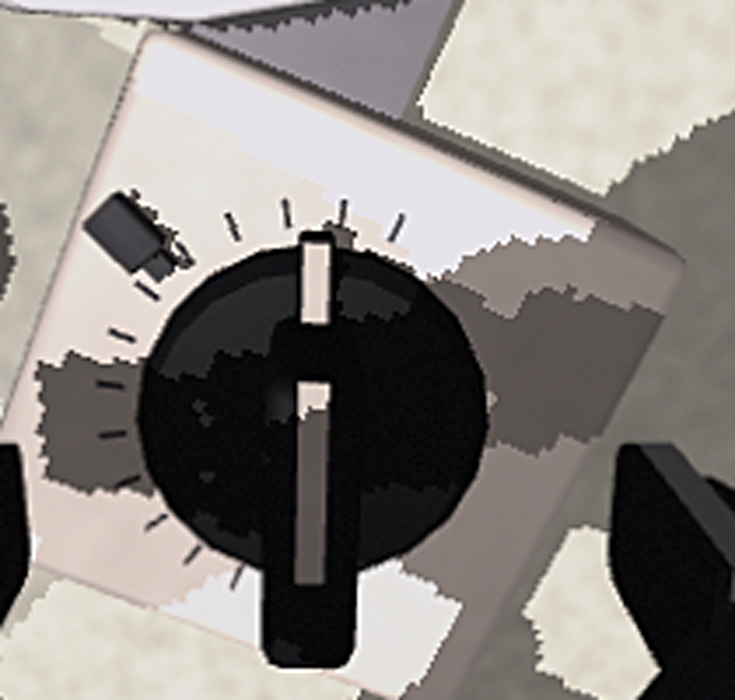

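```bash
python3 - <<'E'
from h import *
d=pickle.load(open("pics/w2.pkl","rb"));T=d["T"]
f=lambda x,y:(170+x/3.5-.36,110+y/3.5-.36)
L,Rr,U=[atz(d,f(*p),.048,T) for p in[(138,410),(488,410),(314,245)]]
print("diam",np.linalg.norm(L-Rr)); k=(L+Rr)/2; print(k, np.linalg.norm(U-k))
# fit circle through 3+ points
P=np.array([atz(d,f(*p),.048,T)[:2] for p in[(138,410),(488,410),(330,245),(165,320),(462,320),(225,262),(400,265),(440,535),(190,540)]])
A=np.c_[2*P,np.ones(len(P))];c=np.linalg.lstsq(A,(P**2).sum(1),rcond=None)[0];print("circle",c[:2],np.sqrt(c[2]+c[0]**2+c[1]**2))
k=c[:2]
for nm,p,z in[("nose",(317,236),.048),("nose in",(315,322),.05),("clip in",(168,262),.044),("clip mid",(125,233),.047),("clip outer",(105,212),.047),("clip inner body",(145,256),.047)]:
    q=atz(d,f(*p),z,T)[:2];v=q-k;print(nm,q.round(4),np.linalg.norm(v)*1e3,np.arctan2(v[1],v[0]))
E
```

```text
diam 0.05962205957697491
[ 0.52829551 -0.07958846  0.048     ] 0.02867270667107888
circle [ 0.52630785 -0.08041295] 0.030758411235153882
nose [ 0.5561 -0.0679] 32.32001655666321 0.3970152752543489
nose in [ 0.5433 -0.0733] 18.390264070102017 0.39757950834307165
clip in [ 0.5412 -0.0473] 36.32379656966445 1.1493795376751879
clip mid [ 0.5436 -0.0392] 44.7311134258932 1.173030088825961
clip outer [ 0.5456 -0.0349] 49.383800189714094 1.1705497989568112
clip inner body [ 0.5414 -0.0436] 39.80181997673939 1.1822314052373208
```

```bash
python3 -m handwheel '[[0.001,0.01,0,0,0.02,0,1],[0,0,0,0,0,0,0.5],[0,0,0,0,0,0,0],[0,0,0,0,0,0,0],[0,0,0,0,0,0,0],[0,0,0,0,0,0,0],[0,0,0,0,0,0,0]]' 40; python3 look.py w3
```

```text
time: 3.75
tool_pos: [0.5251, -0.0807, 0.0516]
tcp_rot: [-0.406, 2.001, -2.001]
wrist_force: [-0.4, -0.8, 2.5]
width: 0.155
t 3.8 pos [ 0.5251 -0.0807  0.0516] zang -1.17 w 0.154 F [-0.2 -0.7  2.7] q [-0.2   0.18  2.07 -0.    0.89  0.97]
shift tool mm [ 2.5 -0.4 -0.7] turn(after)  [-0.0003  0.0001 -0.0003]
 shift in goal axes mm [ 2.5 -0.4 -0.7]
```

View pics/w3.png

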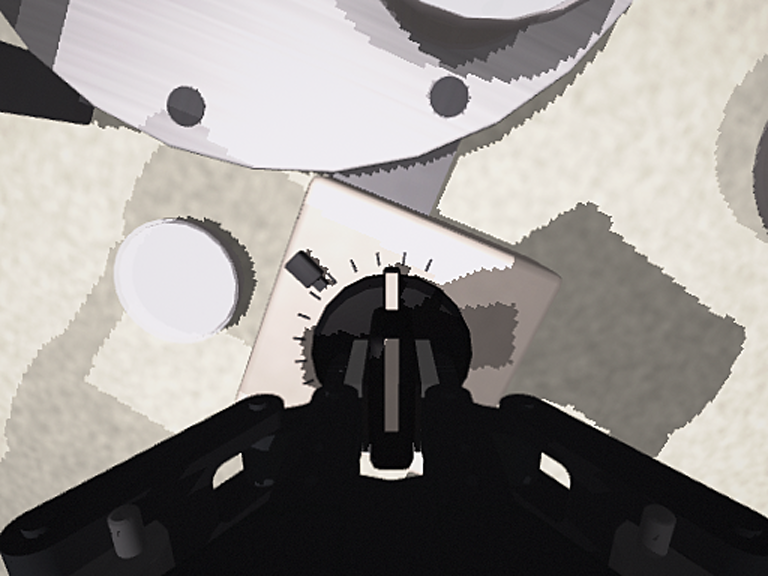

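The bar is gripped: the opening is about 13 mm and the bar runs straight between the pads. I'll turn about 0.77 rad counter-clockwise, which is negative about the tool's y.

```bash
python3 -m handwheel '[[0,0,0,0,-0.13,0,0],[0,0,0,0,-0.13,0,0],[0,0,0,0,-0.13,0,0],[0,0,0,0,-0.13,0,0],[0,0,0,0,-0.13,0,0],[0,0,0,0,-0.11,0,0],[0,0,0,0,0,0,0],[0,0,0,0,0,0,0]]'; python3 look.py w4; python3 - <<'E'
from h import *
d=pickle.load(open("pics/w4.pkl","rb"));crop(d,190,110,350,270,4,"pics/w4c.png")
E
```

```text
time: 4.8
tool_pos: [0.5255, -0.0811, 0.0516]
tcp_rot: [-0.985, 1.504, -1.507]
wrist_force: [2.6, -2.8, 0.6]
width: 0.157
t 4.85 pos [ 0.5255 -0.0811  0.0516] zang -0.411 w 0.158 F [ 2.  -2.2  1.5] q [-0.2   0.18  2.07 -0.    0.89  0.21]
shift tool mm [ 1.1 -0.4 -2.8] turn(after)  [-1.500e-03  7.586e-01 -4.000e-04]
 shift in goal axes mm [ 2.7 -0.4 -1.3]
```

View pics/w4c.png

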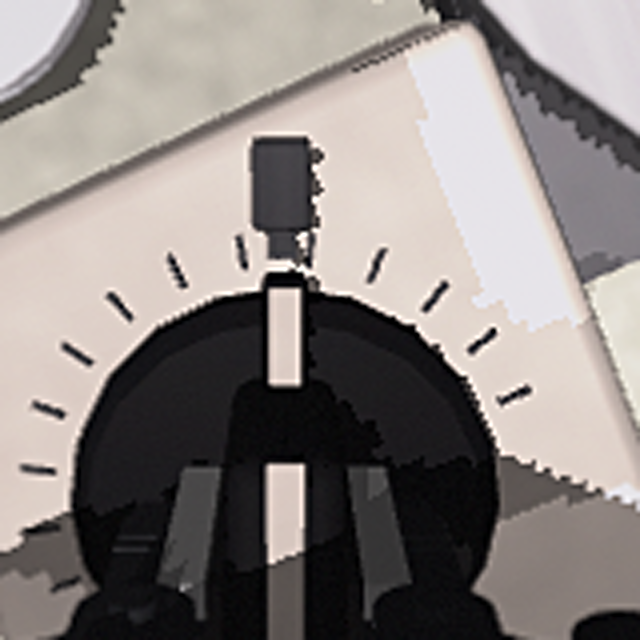

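The nose (x≈285) lines up with the clip (x≈281) in the enlarged crop, an error of about 0.6 mm. I'll add a small nudge, release, lift and check again.

```bash
python3 -m handwheel '[[0,0,0,0,-0.012,0,0],[0,0,0,0,0,0,0],[0,0,0,0,0,0,0.4],[0,0,0,0,0,0,1],[0,0,0,0,0,0,1],[0,0,0,0,0,0,1],[0,0,0,0,0,0,1]]'; python3 -m handwheel '[[0,-0.04,0,0,0,0,1],[0,-0.05,0,0,0,0,1],[0,-0.03,0,0,0,0,1],[0,0,0,0,0,0,1],[0,0,0,0,0,0,1]]'; python3 look.py w5; python3 - <<'E'
from h import *
d=pickle.load(open("pics/w5.pkl","rb"));crop(d,190,90,350,250,4,"pics/w5c.png")
plan([.6105,.0985,.2],-.42)
plan([.6105,.0985,.2],-1.57)
E
```

```text
time: 5.72
tool_pos: [0.5248, -0.0805, 0.0512]
tcp_rot: [-0.994, 1.496, -1.496]
wrist_force: [0.2, 0.5, 0.4]
width: 1.003
time: 6.35
tool_pos: [0.5241, -0.0804, 0.1703]
tcp_rot: [-0.995, 1.497, -1.495]
wrist_force: [0.3, -0.2, -0.0]
width: 1.0
t 6.4 pos [ 0.5236 -0.0804  0.1696] zang -0.398 w 0.999 F [-0.4  0.7 -0.2] q [-0.2   0.04  1.98  0.    1.13  0.2 ]
shift tool mm [  1.  117.6  -0.4] turn(after)  [0.0025 0.772  0.0016]
 shift in goal axes mm [  1.3 117.6   0.2]
t 6.4 pos [ 0.5236 -0.0804  0.1696] zang -0.398 w 0.999 F [-0.4  0.7 -0.2] q [-0.2   0.04  1.98  0.    1.13  0.2 ]
shift tool mm [-198.5  -30.6   10.7] turn(after)  [0.0028 0.022  0.0006]
 shift in goal axes mm [-198.7  -30.4    6.4]
t 6.4 pos [ 0.5236 -0.0804  0.1696] zang -0.398 w 0.999 F [-0.4  0.7 -0.2] q [-0.2   0.04  1.98  0.    1.13  0.2 ]
shift tool mm [-198.5  -30.6   10.7] turn(after)  [0.0022 1.172  0.0021]
 shift in goal axes mm [ -87.   -30.4 -178.8]
```

View pics/w5c.png

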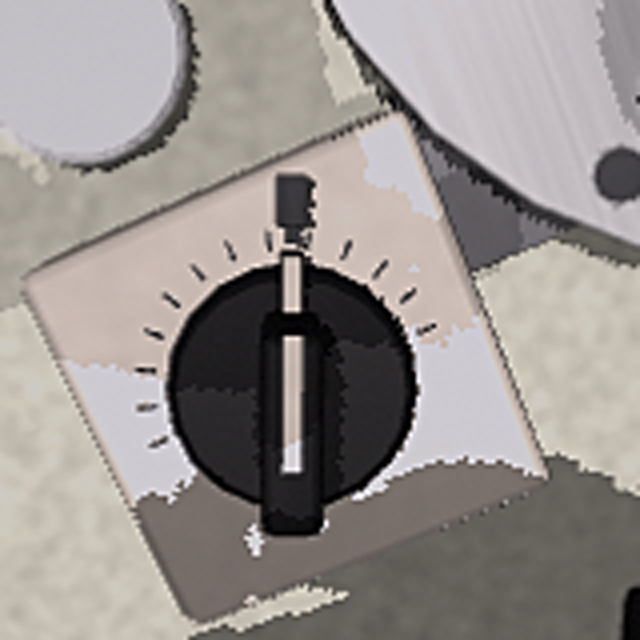

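View pics/w5.png

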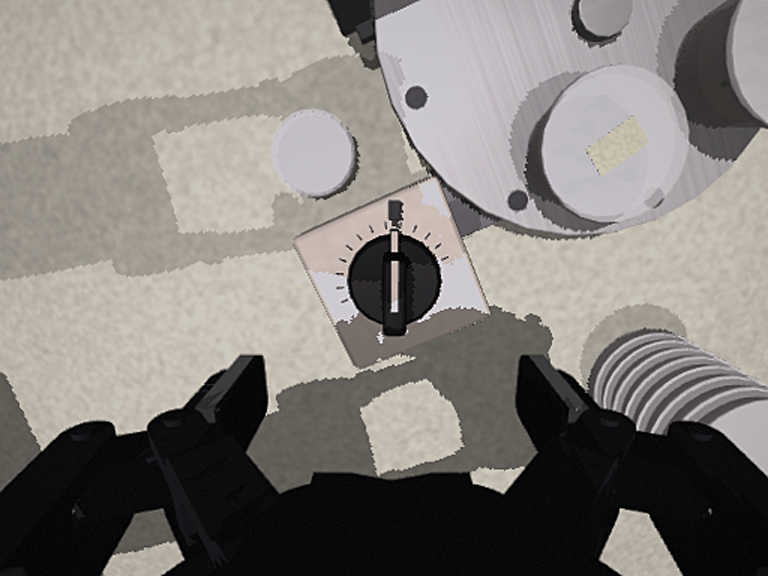

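The nose still points at the clip after release: nose at x≈291 and clip at x≈293 in the crop. I'll go above the plunger.

```bash
python3 -m handwheel '[[-0.02,-0.05,0.001,0,0,0,1],[-0.05,-0.04,0.002,0,0,0,1],[-0.05,0,0.002,0,0,0,1],[-0.05,0,0.003,0,0,0,1],[-0.028,0,0.003,0,0,0,1],[0,0,0,0,0,0,1],[0,0,0,0,0,0,1]]'; python3 look.py w6; python3 - <<'E'
from h import *
d=pickle.load(open("pics/w6.pkl","rb"));T=d["T"]
print(proj(d,[.6105,.0985,.135],T)*1.5)
E
```

```text
time: 7.28
tool_pos: [0.6102, 0.096, 0.2585]
tcp_rot: [-0.997, 1.498, -1.496]
wrist_force: [-0.5, -0.6, -0.3]
width: 0.996
t 7.325 pos [0.6103 0.0956 0.259 ] zang -0.399 w 1.003 F [ 0.5 -0.2 -0.6] q [ 0.12  0.14  1.7  -0.    1.3   0.51]
shift tool mm [196.5 207.3 -12. ] turn(after)  [0.0013 0.7714 0.0024]
 shift in goal axes mm [149.8 207.  128.4]
[[391.54347933 277.56739242]]
```

View pics/w6.png

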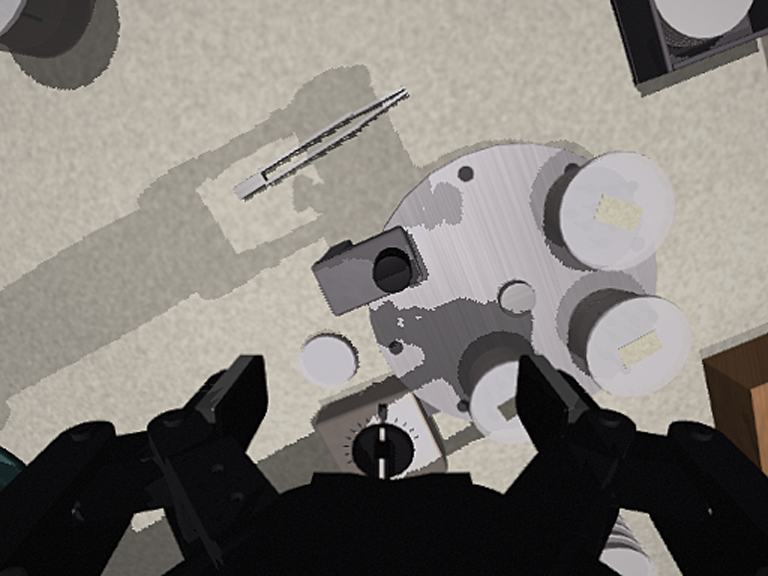

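```bash
python3 - <<'E'
from h import *
d=pickle.load(open("pics/w6.pkl","rb"));T=d["T"];crop(d,200,140,290,220,8,"pics/w6c.png")
z=d["z_map"]; vs,us=np.mgrid[140:220,200:290]; 
p=cv2.undistortPoints(np.stack([us,vs],-1).reshape(-1,1,2).astype(float),d["mtx"],d["dist"])[:,0]
Z=z[140:220,200:290].ravel();P=np.c_[p*Z[:,None],Z]@T[:3,:3].T+T[:3,3]
m=(P[:,2]>.128)&(P[:,2]<.145);Q=P[m];print(m.sum(),Q.min(0),Q.max(0),(Q.min(0)+Q.max(0))/2,np.median(Q[:,2]),Q.mean(0))
m=(P[:,2]>.09)&(P[:,2]<.1);Q=P[m][:,:2];print(cv2.minAreaRect(Q.astype(np.float32)*1000))
E
```

```text
531 [0.59862816 0.08746623 0.12803268] [0.62407923 0.11334402 0.1359711 ] [0.61135369 0.10040512 0.13200189] 0.133882425275893 [0.61157377 0.10091655 0.13378499]
((590.7315063476562, 99.92938232421875), (74.98928833007812, 44.2132453918457), 0.6626929640769958)
```

View pics/w6c.png

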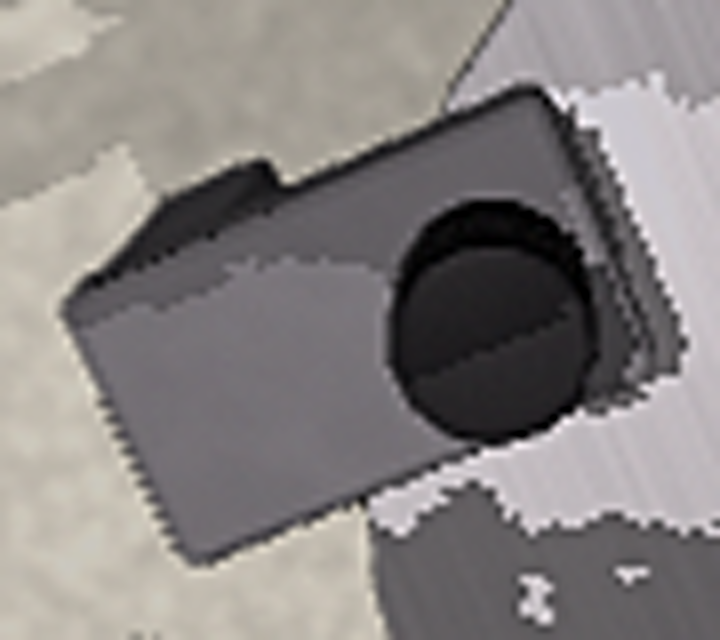

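The depth map puts the head centre at (0.611, 0.100) with its top at about 0.134, 25.7 mm across. The bracket fit agrees. I'll descend and grip.

```bash
python3 -m handwheel '[[-0.004,0.04,-0.001,0,0,0,1],[0,0.05,0,0,0,0,1],[0,0.04,0,0,0,0,1],[0,0.015,0,0,0,0,1],[0,0.008,0,0,0,0,1],[0,0,0,0,0,0,1],[0,0,0,0,0,0,1]]' 80; python3 look.py w7;python3 -c "
from h import *
plan([.611,.1,.105],-.4)"
```

```text
time: 8.2
tool_pos: [0.6133, 0.1007, 0.1093]
tcp_rot: [-0.991, 1.494, -1.497]
wrist_force: [-0.6, 0.4, -0.6]
width: 1.002
t 8.25 pos [0.6132 0.1007 0.1092] zang -0.398 w 1.0 F [ 0.9  0.6 -0.5] q [ 0.12  0.26  1.84 -0.    1.03  0.52]
shift tool mm [202.8  56.9 -13.3] turn(after)  [-0.002   0.772  -0.0025]
 shift in goal axes mm [154.4  57.2 131.9]
t 8.25 pos [0.6132 0.1007 0.1092] zang -0.398 w 1.0 F [ 0.9  0.6 -0.5] q [ 0.12  0.26  1.84 -0.    1.03  0.52]
shift tool mm [ 1.5  4.2 -1.8] turn(after)  [-0.0028  0.002  -0.0016]
 shift in goal axes mm [ 1.5  4.2 -1.7]
```

View pics/w7.png

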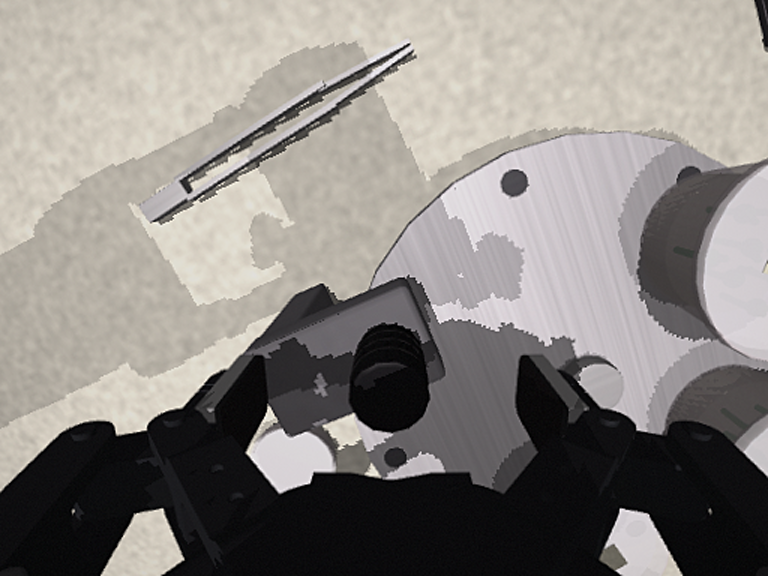

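The head is centred between the open fingers, at about (389,390) in the view. I'll lower a little further and close.

```bash
python3 -m handwheel '[[0.0015,0.004,-0.0015,0,0,0,1],[0,0,0,0,0,0,0.5],[0,0,0,0,0,0,0],[0,0,0,0,0,0,0],[0,0,0,0,0,0,0],[0,0,0,0,0,0,0]]' 80; python3 -c "
from h import *
plan([.611,.1,.105],-.4)"
```

```text
time: 9.0
tool_pos: [0.6116, 0.0992, 0.104]
tcp_rot: [-0.991, 1.493, -1.498]
wrist_force: [3.5, -3.6, -0.2]
width: 0.282
t 9.0 pos [0.6116 0.0992 0.104 ] zang -0.398 w 0.282 F [ 3.5 -3.6 -0.2] q [ 0.12  0.27  1.85 -0.    1.02  0.52]
shift tool mm [-0.5 -1.  -0.9] turn(after)  [-0.0035  0.002  -0.0007]
 shift in goal axes mm [-0.5 -1.  -0.9]
```

```bash
python3 -m handwheel '[[0,-0.005,0,0,0,0,0],[0,-0.006,0,0,0,0,0],[0,-0.005,0,0,0,0,0],[0,-0.003,0,0,0,0,0],[0,0,0,0,0,0,0],[0,0,0,0,0,0,0]]' 80; python3 -c "
from h import *
plan([.611,.1,.105],-.4)"
```

```text
time: 9.75
tool_pos: [0.6115, 0.0992, 0.1209]
tcp_rot: [-0.991, 1.493, -1.498]
wrist_force: [9.7, -0.9, -10.1]
width: 0.284
t 9.75 pos [0.6115 0.0992 0.1209] zang -0.398 w 0.284 F [  9.7  -0.9 -10.1] q [ 0.12  0.25  1.84 -0.    1.05  0.52]
shift tool mm [-0.5 15.9 -0.9] turn(after)  [-0.0033  0.0018 -0.0006]
 shift in goal axes mm [-0.5 15.9 -0.8]
```

```bash
python3 -m handwheel '[[0,-0.002,0.0005,0,0,0,0],[0,-0.002,0.0005,0,0,0,0],[0,0,0,0,0,0,0],[0,0,0,0,0,0,0]]' 80; python3 look.py w8
```

```text
time: 10.25
tool_pos: [0.6115, 0.0992, 0.1241]
tcp_rot: [-0.993, 1.495, -1.497]
wrist_force: [8.6, 0.5, -11.3]
width: 0.283
t 10.3 pos [0.6115 0.0992 0.1241] zang -0.398 w 0.282 F [  8.8   0.6 -11.5] q [ 0.12  0.25  1.83 -0.    1.06  0.52]
shift tool mm [200.6  72.  -12.3] turn(after)  [-9.000e-04  7.718e-01 -6.000e-04]
 shift in goal axes mm [152.3  72.1 131.2]
```

View pics/w8.png

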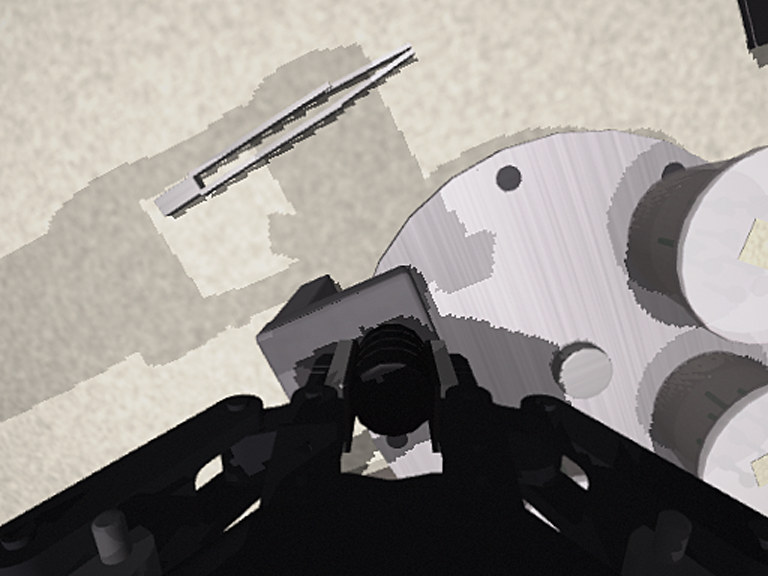

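```bash
python3 -m handwheel '[[0,-0.0015,0,0,0,0,0],[0,0,0,0,0,0,0],[0,0,0,0,0,0,0],[0,0,0,0,0,0,0]]' 80; python3 look.py w9; python3 - <<'E'
from h import *
for n in("w7","w8","w9"):
    d=pickle.load(open(f"pics/{n}.pkl","rb"));T=d["T"];z=d["z_map"]
    vs,us=np.mgrid[255:280,250:272];p=cv2.undistortPoints(np.stack([us,vs],-1).reshape(-1,1,2).astype(float),d["mtx"],d["dist"])[:,0]
    Z=z[255:280,250:272].ravel();P=np.c_[p*Z[:,None],Z]@T[:3,:3].T+T[:3,3];print(n,np.median(P,0),(Z==0).sum())
from workcell import optics
for n in("scene","top"):
    d=optics.read_camera(n);pickle.dump(d,open(f"pics/{n}9.pkl","wb"))
    if n=="scene": crop(d,180,120,340,240,4.5,"pics/scene9.png")
    else: crop(d,170,120,310,240,5,"pics/top9.png")
E
```

```text
time: 10.8
tool_pos: [0.6115, 0.0991, 0.1241]
tcp_rot: [-0.993, 1.495, -1.497]
wrist_force: [11.7, -0.1, -18.5]
width: 0.279
t 10.85 pos [0.6115 0.0992 0.1241] zang -0.398 w 0.28 F [ 12.    0.4 -18.5] q [ 0.12  0.25  1.83 -0.    1.06  0.52]
shift tool mm [200.6  72.1 -12.2] turn(after)  [-8.000e-04  7.717e-01 -5.000e-04]
 shift in goal axes mm [152.2  72.1 131.2]
w7 [0.61175357 0.09944034 0.13403681] 0
w8 [0.6112147  0.10062727 0.15399943] 2
w9 [0.61124137 0.10066635 0.15403736] 4
```

View pics/scene9.png

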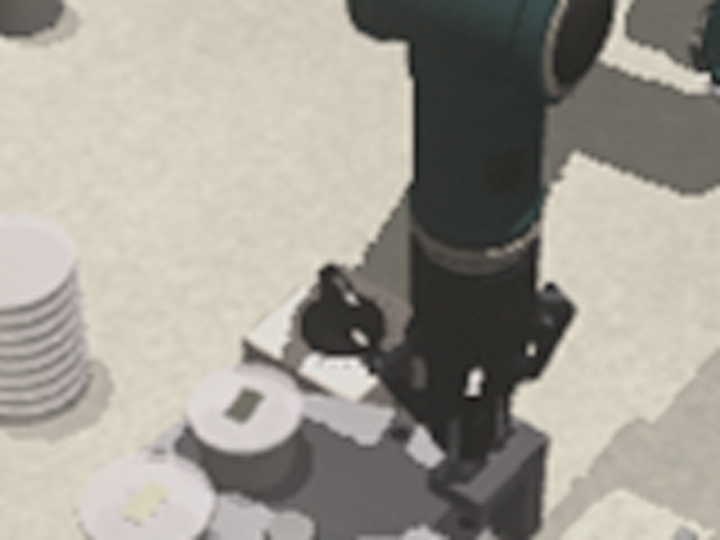

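View pics/top9.png

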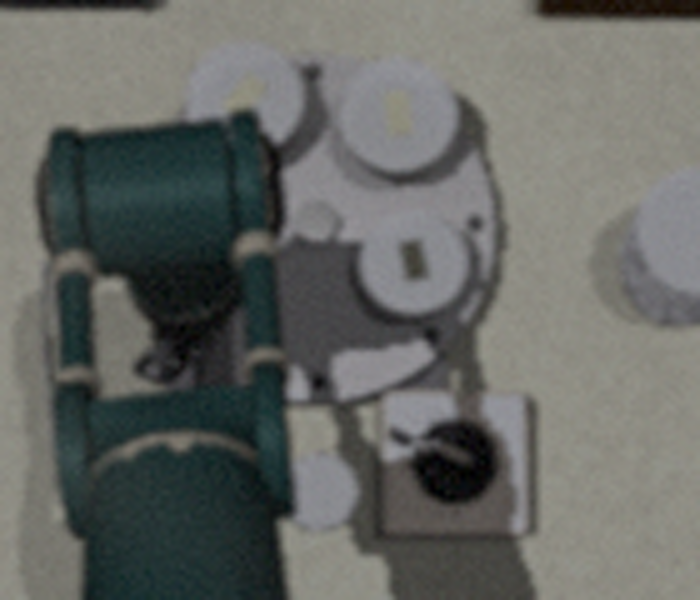

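The head's top rose from 0.134 to 0.154 m, the full 20 mm. A further upward command only raised the force from 11 to 18.5 N, so it is against the stop and not slipping. In both views the nose still points at the clip. I'll hand in.

```bash
python3 -c "
from workcell import bot,workorder
print(workorder.finish_job()); s=bot.read_state();print(s['time'],s['tool_pos'],s['wrist_force'],s['width'])"
```

```text
the job is handed in; nothing more can be done
None
the job is handed in; nothing more can be done
```

I set the brake knob on the marker clip and pulled the plunger up to its stop. I handed the job in at about 11 s, still holding the plunger there; finishing reports no verdict.

- **Knob:** I gripped the bar and turned it about 0.78 rad counter-clockwise. After release, the wrist picture showed the nose within about 1 mm of the clip's line. The last scene and top pictures still show it pointing at the clip. I saw no sign that the clip had shifted, but I did not measure its position again.
- **Plunger:** I gripped the head at 80 N and lifted it. By the depth map the head's top rose from 134 to 154 mm, the full 20 mm. A further 1.5 mm upward command only raised the pull from 11 to 18.5 N with no movement, so it is at its stop and not slipping.
- **Surroundings:** I saw no sign that a tub, the dishes or the forceps had moved. The bottle was outside the last pictures I viewed; the path passed about 7 cm above it.
- **Disagreements:** A sideways force of about 12 N remained on the wrist while holding. My first scene-camera fixes differed by 3–8 mm from the top camera's, so I relied on the wrist camera for the moves.

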